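# Set and lock the depth stop on a plaster cast

## Robot

A 6-joint arm with a two-finger parallel gripper is mounted at the origin on a cart in front of the work surface, level with it; the furniture and walls round the work are solid. World frame = base frame: x ahead of the robot, y to its left, z up, the work surface at z = 0. Lengths are in mm, angles in rad, forces in N, time in s.
With the tool pointing down it reaches from about 375 to 975 mm from the base axis. Payload 3.8 kg.
Tool frame: the origin (TCP) lies on the mounting face of the last link; the fingertips stand r.tips_ahead ahead of it and the grasp point (between the pads) lies 147 mm ahead of it (r.tips_ahead is the distance from the TCP to the fingertips, in mm); z points along the fingers, y is the line along which they close (so a half turn about z gives the same grasp; the last joint's range is limited). The gripper opens to 88 mm and grips with 3 to 60 N. Pads are 18 mm wide; open, the fingers measure 123 mm over their backs; the gripper's body (75 mm by 187 mm) begins 45 mm behind the grasp point.
Start: joints at [-1.246, 0.264, 1.604, -0, 1.274, -0.037], TCP at [238.917, -631.299, 404.706] pointing down, gripper open.
Joint ranges: [-2.63, 2.63], [-0.94, 2.18], [0.31, 2.57], [-1.31, 4.45], [0, 2.66], [-2.55, 2.55]. Speed limits (rad/s): [2.57, 2.57, 3.14, 3.14, 3.14, 3.14].

## Interface

Orientations are given as a unit quaternion [w, x, y, z].
In Python, from rig import r, grab_frame, spot_in, regions_of gives the robot as it stands.
- The arm moves only by the tool servo_tool, never from a script. Its argument "moves" is one flat list of numbers, 6 for each row, row after row: the shift along the tool's x, y, z in cm, then the turn, a rotation vector about the tool's x, y, z in degrees. A call has 1 to 20 rows; each row is the pose to reach, as a shift and turn from the pose commanded when the call began, along the tool's axes at that moment; what a row does not reach only later rows make up. A row lasts 1/8 s, in which the tool goes at most 62.5 mm and 10.7 degrees, less where a joint would pass 70% of its speed; a pose out of reach is approached as far as the arm can. A call with a gripper value outside its range is refused whole. "gripper" is the closure, from 0 (fully open) to 1 (shut), set as the call begins (left out, the last holds). The fingers move at their own pace and stop on an object; "grip_force" is the grip in N (left out, the last holds). Time passes only in rows, so rows that repeat a pose let the fingers close. It gives the time, the measured TCP pose, the force, the opening and the grip force at its end, in the units of the state.
- r.get_obs(): the state, without advancing time (a new reading comes with each control period).
- grab_frame(name): name is "side" or "top"; returns a dict with "color" (480x640x3 uint8, red, green, blue), "K" (3x3 intrinsics, pixels), "dist_coeffs" ([k1, k2, p1, p2, k3] as OpenCV has them; the pictures are not rectified), "origin" and "rotation" of the camera in the world. Camera axes: x right, y up, looking along -z (the intrinsics and any distortion apply to the point x, -y, -z); pixel columns grow to the right and rows downward; lengths in mm; the calibration is good to about 2 mm. A picture is of the moment at which its call begins. There is no depth.
- r.job_done(): hands the job in; it is judged then, once.
Trained networks look in the newest picture that a camera, given by its name, has taken for a name from the list of things; names that differ only in an ending like _2 or _b are one class to them, and where a whole thing is asked for, a point or a joint stands for the part that bears it (a point fixed in the world has none). Each returns a list of dicts, best first, with "confidence" (0 to 1); they miss things now and then, are a little off and sometimes report something else, mostly with a low value. They report only what shows in the picture. A call takes as long as a camera call. They do not tell look-alikes from the thing itself.
- spot_in(target, camera): "box" ([centre column, centre row, width, height] in pixels, round what is visible of it).
- regions_of(target, camera): "pixels" (480x640 bool, what is visible of it) and "box" ([centre column, centre row, width, height] in pixels, round what is visible of it).
The state is a dict: "time_s": time; "joint_positions": joint angles; "joint_velocities": joint speeds; "effort": joint torques, N m; "ee_pos": TCP position; "ee_rot": TCP orientation; "wrist_force": force on the tool from outside, world axes, zero at the start; "ft_torque": the same for the moment, N m; "width": opening from 0.0 (shut) to 1.0 (fully open); "grasp_force": force on a finger pad.
Only numpy, scipy, OpenCV 4.12 (cv2) and the standard library are available. Lean on these libraries where they do the work, as an engineer would, in place of code of your own. Each camera call takes 0.05 s, during which the arm holds its last target. There are 200 camera calls.

## Task

Set the depth stop of the small grey stand to the plaster cast that lies under it: lower the rod by its knob until its foot rests on the cast, pressing only gently so that the plaster is not chipped. Then lock the rod there by swinging the lever by its upright post clockwise, seen from above, fully home, with the foot still touching the cast, and let go of everything. Do not shift the cast or disturb the loose things lying near the stand.

Things in the scene. Friction and masses are not known exactly. Their poses are not given: they have to be found in the camera images.
- stand: Grey depth-stop stand, fixed to the bench. Origin: underside of base, on the rod's axis; z up, +x towards its column, +y towards the lever's pivot. Base x -70 to +85, y -55 to +55, 12 mm thick. Column 24 mm thick at x +58, 152 high; its clamp 44 x 52 mm, z 95 to 135. Head round the rod: x -21 to +19, y -21 to +45, z 95 to 135; a small lug on it at y -11 reaches 149 mm.
- depth_rod: Upright 12 mm steel rod sliding in the head; black knob on top, 26 mm wide, 24 high. Origin: centre of knob top, 215-235 mm above the bench, 179-206 when the foot touches. Stays where left; 1.5-4 N lowers it. Its foot, 14 mm wide with a firm black rubber nose (12 N per mm), sits on a fine thread: tip 149-171 mm below the origin, different each time, not measured: feel for it. Over 20 N on the cast chips it.
- lock_lever (a joint): Angle (rad) of the cam lever on the head: 0 = arm along the stand's -x; grows clockwise from above, arm swinging towards the stand's +y; home at its end stop 1.40, where the cam clamps the rod. Starts at 0 to 0.3, stays where left; about 2 N at the post turns it, up to 6 N over the last part. Vertical pivot at stand x 0, y +20 mm.
- lever_post (a point): Centre of the top of the upright black post at the lever's end, 75 mm from the pivot. Post 12 mm thick; top 181 mm above the bench, clear for 34 mm below that; under it a steel arm 13 mm wide, 8 thick, underside at 138 mm.
- cast: Off-white plaster block 48 x 48 x 20 mm with drafted sides and a nearly even top, loose on the base plate (12 mm above the bench) under the rod, within 8 mm of its axis. Origin: centre of underside, z up.
- spare_blank: Bystander: another off-white plaster blank, 40 x 55 x 16 mm, on the bench to the right of the stand. Origin: centre of its underside.
- pin_tin: Bystander: upright round tin, 57 mm wide, 72 mm high, to the left of the stand. Origin: centre of its underside.
- wrench: Bystander: flat open-ended wrench, 105 x 23 x 6 mm, on the bench to the left. Origin: centre of its underside.
- loop_tool: Bystander: thin wooden-handled loop tool, 169 x 19 x 9 mm, on the bench to the right. Origin: centre of its underside.
Things that resemble listed ones, but are neither listed nor needed, are in the scene too. Leave any red look-alike of the stand alone.

How it is judged (in metres and radians):
On the way, in this order (a step that is already met when the one before it is completed fails the run):
1. the rod's foot rests on the cast while the lever is still open (contact force between depth_rod and cast above 0.5 N and value of joint lock_lever below 0.6 rad), for 0.2 s.
2. the lever is home with the foot still on the cast (contact force between depth_rod and cast above 0.5 N and value of joint lock_lever above 1.25 rad), for 0.2 s.
At the end, for the whole second after the job is handed in: The rod's foot rests on the cast (contact force above 0.5 N), the lever is home (above 1.25 rad of 1.40), the cast lies flat within 8 mm of where it was, and the rod is at rest (all of step 2 and distance of cast from where it was at the start of the episode below 0.008 m and angle between cast's own z axis and vertical below 0.1 rad and linear speed of depth_rod below 0.01 m/s); the robot touches nothing.
It fails at once if the foot presses the plaster cast with more than 20 N (contact force between depth_rod and cast above 20 N).
It fails at once if the cast is shifted by more than 8 mm (distance of cast from where it was at the start of the episode above 0.008 m).
It fails at once if a bystander is moved by more than 20 mm (distance of any of spare_blank, pin_tin, wrench, loop_tool from where it was at the start of the episode above 0.02 m).
It also fails if it takes over 48 s, if anything falls off the work surface, if the arm or the gripper's body presses on something with over 40 N, if the wrist force passes 120 N, or if a joint passes its speed limit or range.

## Working session

There is one attempt and no reset: what is moved stays moved. The work goes in short steps, Python scripts to look and compute and a tool call to move; the robot and the scene stay as the last step left them, time stands still between calls to the robot, and variables do not carry over. Pictures are saved under pics/ and viewed, at most 10 in all, crops included, and the job is handed in when it is done.

Besides the shell and the picture viewer there is one more tool, called after ">>>" by a JSON object that holds its "name" and its "arguments". servo_tool: Moves the arm, as the interface text tells. Its arguments: {"type":"object","properties":{"moves":{"type":"array","items":{"type":"number"}},"gripper":{"type":"number"},"grip_force":{"type":"number"}},"required":["moves"]}

```bash
mkdir -p pics; ls
cat > h.py <<'E'
import numpy as np, cv2
from rig import r, grab_frame, spot_in, regions_of
def ray(f,px):
    p=cv2.undistortPoints(np.array([[px]],float),np.array(f["K"],float),np.array(f["dist_coeffs"],float))[0,0]
    d=np.array(f["rotation"])@np.array([p[0],-p[1],-1.0]); return np.array(f["origin"],float),d/np.linalg.norm(d)
def atz(f,px,z):
    o,d=ray(f,px); return o+d*(z-o[2])/d[2]
def proj(f,P):
    c=(np.asarray(P,float)-np.array(f["origin"]))@np.array(f["rotation"])
    c=c*np.array([1,-1,-1])
    return cv2.projectPoints(c.reshape(-1,1,3),np.zeros(3),np.zeros(3),np.array(f["K"],float),np.array(f["dist_coeffs"],float))[0].reshape(-1,2)
def save(f,n): cv2.imwrite("pics/"+n,cv2.cvtColor(f["color"],cv2.COLOR_RGB2BGR))
def tri(f1,p1,f2,p2):
    o1,d1=ray(f1,p1);o2,d2=ray(f2,p2)
    A=np.stack([d1,-d2],1); t=np.linalg.lstsq(A,o2-o1,rcond=None)[0]
    a=o1+t[0]*d1;b=o2+t[1]*d2
    return (a+b)/2,np.linalg.norm(a-b)
E
python3 - <<'E'
from h import *
np.set_printoptions(precision=1,suppress=True)
o=r.get_obs();print(o,r.tips_ahead)
for c in("top","side"):
    f=grab_frame(c);save(f,c+"0.png");print(c,f["origin"],np.array(f["rotation"]).round(3).tolist(),np.array(f["K"])[0,0])
    for t in("stand","depth_rod","lock_lever","lever_post","cast","pin_tin","spare_blank","wrench","loop_tool"):
        print(t,[(round(s["confidence"],2),np.round(s["box"],1).tolist()) for s in spot_in(t,c)])
E
```

```text
pics
{'time_s': 0.0, 'joint_positions': array([-1.2,  0.3,  1.6, -0. ,  1.3, -0. ]), 'joint_velocities': array([-0.,  0., -0., -0.,  0., -0.]), 'effort': array([  0. , -50.2, -35.7,   0.1,   0. ,  -0. ]), 'ee_pos': array([ 238.8, -631. ,  403.4]), 'ee_rot': array([-0. ,  1. ,  0.2, -0. ]), 'wrist_force': array([-0.4,  0.5,  0. ]), 'ft_torque': array([ 0.,  0., -0.]), 'grasp_force': 0.0, 'width': 0.9977094915607033} 166.0
top [ 425.7   31.9 1132.3] [-0.701, -0.014, 0.02, 0.713] 483.88807141526684
stand [(0.76, [299.1, 227.4, 50.1, 82.6]), (0.65, [379.8, 225.3, 53.8, 76.7])]
depth_rod [(0.72, [295.9, 222.9, 8.2, 13.5]), (0.46, [395.8, 224.2, 15.5, 13.0])]
lock_lever [(0.62, [376.6, 242.0, 15.1, 45.4]), (0.54, [284.4, 241.9, 12.8, 42.7])]
lever_post [(0.86, [376.4, 242.4, 19.9, 44.6])]
cast [(0.47, [302.5, 234.3, 22.7, 15.0])]
pin_tin [(0.64, [214.2, 200.8, 34.0, 34.1])]
spare_blank [(0.92, [447.9, 249.6, 21.1, 25.8])]
wrench [(0.54, [191.6, 261.0, 42.2, 15.8])]
loop_tool [(0.5, [454.2, 295.9, 58.8, 20.4])]
side [ 388.4 -755.2  674.6] [0.873, 0.483, -0.035, -0.054] 438.8715382057265
stand [(0.87, [340.1, 260.6, 73.8, 100.7]), (0.67, [347.5, 313.9, 83.3, 114.4])]
depth_rod [(0.7, [350.8, 276.6, 15.7, 40.8]), (0.56, [339.8, 244.2, 8.5, 59.4])]
lock_lever [(0.69, [331.3, 285.8, 54.0, 19.8]), (0.66, [322.6, 235.1, 43.6, 17.1])]
lever_post [(0.71, [317.6, 236.8, 30.9, 23.0]), (0.65, [277.3, 427.2, 29.2, 77.4])]
cast [(0.5, [332.6, 288.8, 18.6, 21.1])]
pin_tin [(0.92, [349.1, 235.3, 16.1, 23.5])]
spare_blank []
wrench [(0.45, [301.5, 241.6, 9.8, 15.9])]
loop_tool [(0.74, [277.4, 431.6, 31.9, 69.9])]
```

```bash
sed -i 's/np.array(f\["rotation"\])/Rm(f)/g' h.py
cat >> h.py <<'E'
from scipy.spatial.transform import Rotation as R
def Rm(f):
    q=np.array(f["rotation"],float); return R.from_quat(np.roll(q,-1)).as_matrix()
E
python3 - <<'E'
import cv2
a=cv2.imread("pics/top0.png");b=cv2.imread("pics/side0.png")
A=cv2.resize(a[170:330,170:500],None,fx=2.4,fy=2.4,interpolation=3)
cv2.imwrite("pics/t0c.png",A)
cv2.imwrite("pics/s0c.png",cv2.resize(b[190:390,250:450],None,fx=3,fy=3,interpolation=3))
E
```

```text
(no output)
```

View pics/t0c.png

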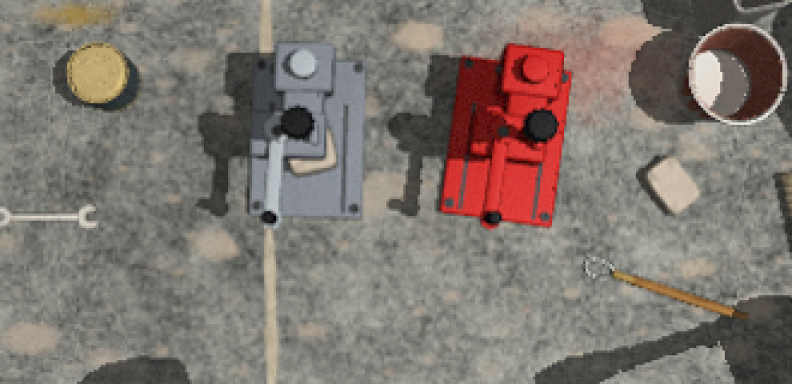

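View pics/s0c.png

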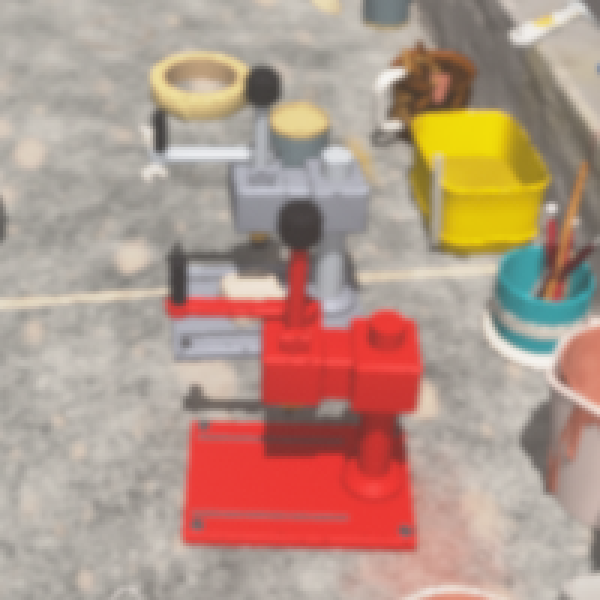

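The top view shows the grey stand with knob at px (294,221), post at (282,260), the cast just right of the lever under the head, and a red look-alike to its right (knob ~(395,223)). The side view shows the grey stand behind the red one, with its knob at (338,219) and post top at (303,228).

Run:
```python
from h import *
np.set_printoptions(precision=1,suppress=True)
ft=grab_frame("top");fs=grab_frame("side")
def dark(f,c,w,h,th=45):
    x0,y0=int(c[0]-w),int(c[1]-h)
    g=f["color"][y0:y0+2*h,x0:x0+2*w].max(2)
    n,l,s,ce=cv2.connectedComponentsWithStats((g<th).astype(np.uint8))
    return [(s[i].tolist()[4],(s[i,:4]+[x0,y0,0,0]).tolist(),(ce[i]+[x0,y0])) for i in range(1,n) if s[i,4]>6]
for nm,ct,cs in(("knob",(294,221),(337.7,219)),("post",(282,260.4),(303,233))):
    print(nm,"top",dark(ft,ct,10,10),"side",dark(fs,cs,9,12))
print("tri knob c",tri(ft,(293.8,221.2),fs,(337.7,219)))
print("tri post",tri(ft,(282,260.4),fs,(303.3,228)))
cr=lambda x,y:(170+x/2.4,170+y/2.4)
for p in((249,217),(362,219),(366,62),(261,210),(353,209)): print("base",p,atz(ft,cr(*p),12))
for z in(215,225,235):print(z,atz(ft,(293.8,221.2),z))
print("post181",atz(ft,(282,260.4),181), "boss z135", atz(ft,cr(276,131),147))
```

```text
knob top [(147, [284, 215, 17, 13], array([292.7, 221.1]))] side []
post top [(22, [279, 258, 6, 5], array([281.5, 260.1]))] side []
tri knob c (array([525.6,  74.7, 209.8]), np.float64(3.40000564141326))
tri post (array([451.8, 100.7, 176.9]), np.float64(3.47169775467772))
base (249, 217) [454.6 131.8  12. ]
base (362, 219) [450.8  22.8  12. ]
base (366, 62) [603.3  16.3  12. ]
base (261, 210) [461.2 120.1  12. ]
base (353, 209) [460.6  31.4  12. ]
215 [523.4  74.6 215. ]
225 [522.3  74.2 225. ]
235 [521.2  73.7 235. ]
post181 [450.  100.5 181. ] boss z135 [524.   95.9 147. ]
```

```bash
cat >> h.py <<'E'
def tool():
    o=r.get_obs(); q=np.array(o["ee_rot"]); return np.array(o["ee_pos"],float),R.from_quat(np.roll(q,-1)),o
def goto(P,yaw_y=None):
    """shift in cm in tool axes, turn deg about tool z so that tool y has world heading yaw_y (mod pi) and tool points down"""
    p,q,o=tool(); s=q.inv().apply(np.array(P)-p)/10
    out=s
    if yaw_y is not None:
        y=np.array([np.cos(yaw_y),np.sin(yaw_y),0]); z=np.array([0,0,-1.]); T=[]
        for sg in(1,-1):
            Rt=R.from_matrix(np.stack([np.cross(sg*y,z),sg*y,z],1)); T.append(np.degrees((q.inv()*Rt).as_rotvec()))
        out=(s,T)
    return out
E
python3 - <<'E'
from h import *
np.set_printoptions(precision=3,suppress=True)
p,q,o=tool();print(p,o["ee_rot"],q.as_matrix())
print(goto((522.7,74.5,466),np.pi/2))
ft=grab_frame("top");print(atz(ft,(210.4,200.8),72),atz(ft,(395,222),215))
E
```

```text
[ 238.919 -631.301  404.704] [ 0.     0.984  0.18  -0.   ] [[ 0.935  0.354 -0.   ]
 [ 0.354 -0.935 -0.   ]
 [-0.    -0.    -1.   ]]
(array([ 51.523, -55.967,  -6.13 ]), [array([  -0.001,    0.   , -159.271]), array([ 0.   ,  0.001, 20.729])])
[587.141 265.125  72.   ] [ 518.729 -118.362  215.   ]
```

>>> {"name": "servo_tool", "arguments": {"moves": [2.9,-3.1,-2,0,0,-8.85,5.7,-6.2,-4,0,0,-17.7,8.6,-9.3,-6.1,0,0,-26.55,11.4,-12.4,-6.1,0,0,-35.4,14.3,-15.5,-6.1,0,0,-44.25,17.2,-18.6,-6.1,0,0,-53.1,20,-21.8,-6.1,0,0,-61.95,22.9,-24.9,-6.1,0,0,-70.8,25.8,-28,-6.1,0,0,-79.65,28.6,-31.1,-6.1,0,0,-88.5,31.5,-34.2,-6.1,0,0,-97.35,34.3,-37.3,-6.1,0,0,-106.2,37.2,-40.4,-6.1,0,0,-115.05,40.1,-43.5,-6.1,0,0,-123.9,42.9,-46.6,-6.1,0,0,-132.75,45.8,-49.7,-6.1,0,0,-141.6,48.7,-52.9,-6.1,0,0,-150.4,51.5,-56,-6.1,0,0,-159.3], "gripper": 1, "grip_force": 5}}

```text
time_s: 3.4
ee_pos: [522.7, 76.2, 465.9]
ee_rot: [0.0, -0.003, 1.0, -0.0]
wrist_force: [0.3, 0.1, 1.2]
width: 0.006
grasp_force: 0.0
```

Run:
```python
from h import *
np.set_printoptions(precision=3,suppress=True)
p,q,o=tool();print(p,o["joint_positions"],o["wrist_force"],o["width"],q.as_matrix())
f=grab_frame("side");save(f,"s1.png");g=grab_frame("top")
cv2.imwrite("pics/s1c.png",np.hstack([cv2.resize(x["color"][a:a+150,b:b+120,::-1],None,fx=3,fy=3,interpolation=3) for x,a,b in((f,150,270),(g,170,220))]))
print(proj(f,[(522.7,74.5,235),(450,100.5,181),(523.5,94.5,146)]))
```

```text
[522.656  76.186 465.935] [ 0.098 -0.049  1.837 -0.     1.354 -1.479] [0.272 0.108 1.169] 0.005817560309672886 [[-1.    -0.006  0.001]
 [-0.006  1.    -0.   ]
 [-0.001 -0.    -1.   ]]
[[335.881 208.941]
 [301.689 226.548]
 [334.066 239.266]]
```

View pics/s1c.png

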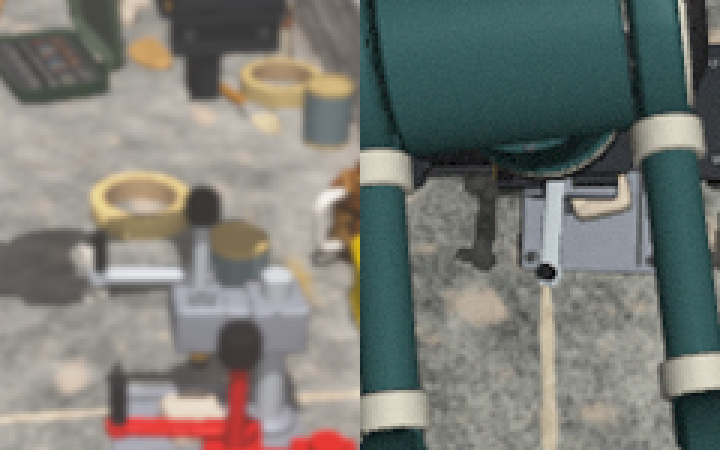

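Side crop: shut fingertips at about (338,182), directly over the knob top at (338,213). The top crop shows the post at about (282,260), lever still near 0. Next, down onto the knob.

>>> {"name": "servo_tool", "arguments": {"moves": [0,-0.15,1.8,0,0,0,0,-0.15,3.6,0,0,0,0,-0.15,5.2,0,0,0,0,-0.15,6,0,0,0,0,-0.15,6.6,0,0,0,0,-0.15,7.2,0,0,0,0,-0.15,7.8,0,0,0,0,-0.15,8.3,0,0,0,0,-0.15,8.7,0,0,0,0,-0.15,9,0,0,0,0,-0.15,9.2,0,0,0,0,-0.15,9.2,0,0,0]}}

```text
time_s: 5.0
ee_pos: [522.4, 73.3, 373.5]
ee_rot: [-0.0, -0.0, 1.0, 0.0]
wrist_force: [0.0, 0.2, 0.8]
width: 0.006
grasp_force: 0.5
```

>>> {"name": "servo_tool", "arguments": {"moves": [0,0,0.1,0,0,0,0,0,0.2,0,0,0,0,0,0.2,0,0,0]}}

```text
time_s: 5.38
ee_pos: [522.3, 73.3, 371.6]
ee_rot: [-0.0, -0.0, 1.0, 0.0]
wrist_force: [1.2, -0.2, 0.5]
width: 0.007
grasp_force: 0.5
```

Run:
```python
from h import *
f=grab_frame("side");print(r.get_obs()["wrist_force"],r.get_obs()["ee_pos"])
cv2.imwrite("pics/s2c.png",cv2.resize(f["color"][180:310,280:400,::-1],None,fx=4.5,fy=4.5,interpolation=3))
```

```text
[1.01163519 0.4469155  1.39532866] [522.31708328  73.28969725 371.57832254]
```

View pics/s2c.png

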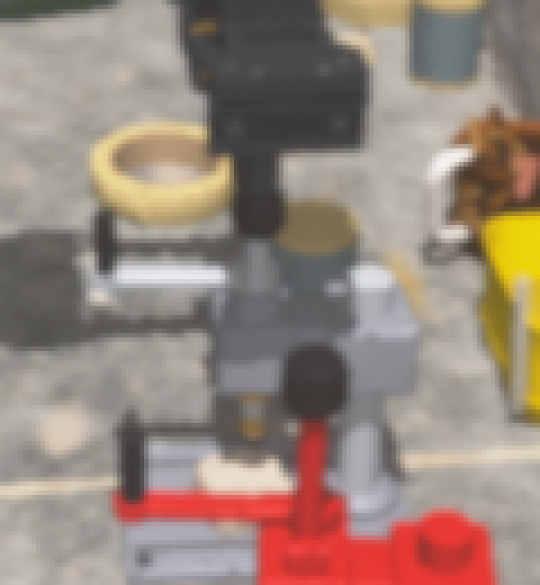

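The fingertips sit on the knob at about (337,222), and the foot is close above the cast at about (336,280). From here I lower in 1.2 mm steps.

>>> {"name": "servo_tool", "arguments": {"moves": [0,0,0.06,0,0,0,0,0,0.12,0,0,0]}}

```text
time_s: 5.68
ee_pos: [522.3, 73.3, 370.5]
ee_rot: [-0.0, -0.0, 1.0, 0.0]
wrist_force: [-1.2, 0.3, 1.7]
width: 0.007
grasp_force: 1.0
```

Run:
```python
from h import *
f=grab_frame("side")
print(proj(f,[(522.5,74.5,z) for z in(32,38,44,50,95,206)]).round(1).tolist())
print(r.get_obs()["wrist_force"],r.get_obs()["ee_pos"])
```

```text
[[333.9, 284.1], [333.9, 282.1], [334.0, 280.1], [334.0, 278.0], [334.4, 262.5], [335.5, 220.7]]
[-0.19585535  0.29671246  2.20224934] [522.33383743  73.28009567 370.43175201]
```

>>> {"name": "servo_tool", "arguments": {"moves": [0,0,0.06,0,0,0,0,0,0.12,0,0,0]}}

```text
time_s: 5.98
ee_pos: [522.3, 73.3, 369.3]
ee_rot: [-0.0, -0.0, 1.0, 0.0]
wrist_force: [-0.4, 0.4, 2.0]
width: 0.003
grasp_force: 1.0
```

>>> {"name": "servo_tool", "arguments": {"moves": [0,0,0.06,0,0,0,0,0,0.12,0,0,0]}}

```text
time_s: 6.22
ee_pos: [522.3, 73.3, 368.1]
ee_rot: [-0.0, -0.0, 1.0, 0.0]
wrist_force: [-0.1, 0.9, 1.8]
width: 0.007
grasp_force: 1.0
```

>>> {"name": "servo_tool", "arguments": {"moves": [0,0,0.06,0,0,0,0,0,0.12,0,0,0]}}

```text
time_s: 6.48
ee_pos: [522.3, 73.3, 366.8]
ee_rot: [-0.0, -0.0, 1.0, 0.0]
wrist_force: [-1.5, 0.9, 1.3]
width: 0.002
grasp_force: 1.0
```

>>> {"name": "servo_tool", "arguments": {"moves": [0,0,0.06,0,0,0,0,0,0.12,0,0,0]}}

```text
time_s: 6.72
ee_pos: [522.3, 73.3, 365.7]
ee_rot: [-0.0, -0.0, 1.0, 0.0]
wrist_force: [0.4, 2.4, 2.4]
width: 0.001
grasp_force: 1.0
```

>>> {"name": "servo_tool", "arguments": {"moves": [0,0,0.06,0,0,0,0,0,0.12,0,0,0]}}

```text
time_s: 6.98
ee_pos: [522.3, 73.2, 364.4]
ee_rot: [-0.0, -0.0, 1.0, -0.0]
wrist_force: [-0.4, 1.2, 2.1]
width: 0.003
grasp_force: 1.0
```

>>> {"name": "servo_tool", "arguments": {"moves": [0,0,0.06,0,0,0,0,0,0.12,0,0,0]}}

```text
time_s: 7.22
ee_pos: [522.3, 73.3, 363.3]
ee_rot: [-0.0, -0.0, 1.0, 0.0]
wrist_force: [-0.3, 1.4, 2.4]
width: 0.01
grasp_force: 1.0
```

>>> {"name": "servo_tool", "arguments": {"moves": [0,0,0.06,0,0,0,0,0,0.12,0,0,0]}}

```text
time_s: 7.48
ee_pos: [522.4, 73.3, 362.1]
ee_rot: [0.0, -0.0, 1.0, 0.0]
wrist_force: [-0.6, 1.3, 2.0]
width: 0.006
grasp_force: 1.0
```

>>> {"name": "servo_tool", "arguments": {"moves": [0,0,0.06,0,0,0,0,0,0.12,0,0,0]}}

```text
time_s: 7.72
ee_pos: [522.4, 73.2, 360.9]
ee_rot: [-0.0, -0.0, 1.0, -0.0]
wrist_force: [-1.0, 0.4, 1.3]
width: 0.005
grasp_force: 1.0
```

>>> {"name": "servo_tool", "arguments": {"moves": [0,0,0.06,0,0,0,0,0,0.12,0,0,0]}}

```text
time_s: 7.98
ee_pos: [522.4, 73.2, 359.7]
ee_rot: [-0.0, -0.0, 1.0, -0.0]
wrist_force: [-0.6, 1.1, 2.7]
width: 0.006
grasp_force: 1.0
```

>>> {"name": "servo_tool", "arguments": {"moves": [0,0,0.06,0,0,0,0,0,0.12,0,0,0]}}

```text
time_s: 8.22
ee_pos: [522.4, 73.2, 358.5]
ee_rot: [0.0, -0.0, 1.0, -0.0]
wrist_force: [-0.4, 0.7, 2.2]
width: 0.006
grasp_force: 1.0
```

>>> {"name": "servo_tool", "arguments": {"moves": [0,0,0.06,0,0,0,0,0,0.12,0,0,0]}}

```text
time_s: 8.48
ee_pos: [522.3, 73.2, 357.2]
ee_rot: [-0.0, -0.0, 1.0, -0.0]
wrist_force: [0.0, 1.4, 1.8]
width: 0.002
grasp_force: 1.0
```

>>> {"name": "servo_tool", "arguments": {"moves": [0,0,0.06,0,0,0,0,0,0.12,0,0,0]}}

```text
time_s: 8.72
ee_pos: [522.4, 73.2, 356.1]
ee_rot: [-0.0, -0.0, 1.0, -0.0]
wrist_force: [0.1, 0.1, 2.0]
width: 0.006
grasp_force: 1.0
```

>>> {"name": "servo_tool", "arguments": {"moves": [0,0,0.06,0,0,0,0,0,0.12,0,0,0]}}

```text
time_s: 8.98
ee_pos: [522.4, 73.2, 355.0]
ee_rot: [-0.0, -0.0, 1.0, -0.0]
wrist_force: [-1.5, 0.9, 3.9]
width: 0.004
grasp_force: 1.9
```

>>> {"name": "servo_tool", "arguments": {"moves": [0,0,0.03,0,0,0,0,0,0.03,0,0,0]}}

```text
time_s: 9.22
ee_pos: [522.4, 73.2, 354.9]
ee_rot: [0.0, -0.0, 1.0, -0.0]
wrist_force: [-1.9, 1.2, 4.7]
width: 0.007
grasp_force: 2.2
```

>>> {"name": "servo_tool", "arguments": {"moves": [0,0,0.05,0,0,0,0,0,0.05,0,0,0,0,0,0.05,0,0,0]}}

```text
time_s: 9.6
ee_pos: [522.3, 73.2, 354.6]
ee_rot: [0.0, -0.0, 1.0, -0.0]
wrist_force: [-2.8, 0.4, 5.8]
width: 0.006
grasp_force: 2.8
```

>>> {"name": "servo_tool", "arguments": {"moves": [0,0,0.05,0,0,0,0,0,0.1,0,0,0,0,0,0.1,0,0,0]}}

```text
time_s: 9.98
ee_pos: [522.4, 73.2, 354.2]
ee_rot: [0.0, -0.0, 1.0, -0.0]
wrist_force: [-4.5, -0.2, 9.1]
width: 0.004
grasp_force: 4.4
```

>>> {"name": "servo_tool", "arguments": {"moves": [0,0,-0.3,0,0,0,0,0,-1.5,0,0,0,0,0,-4,0,0,0,2,0.7,-4.7,0,0,0,5,2,-4.7,0,0,0,7.3,2.7,-4.7,0,0,0,7.3,2.7,-4.7,0,0,0], "gripper": 0.66}}

```text
time_s: 10.85
ee_pos: [448.4, 100.4, 400.5]
ee_rot: [0.0, -0.001, 1.0, -0.0]
wrist_force: [-0.1, -0.1, -0.2]
width: 0.342
grasp_force: 0.0
```

Run:
```python
from h import *
np.set_printoptions(precision=1,suppress=True)
f=grab_frame("side");p,q,o=tool();print(p,o["width"],q.as_matrix().round(3).tolist(),o["wrist_force"])
cv2.imwrite("pics/s3c.png",cv2.resize(f["color"][180:310,280:400,::-1],None,fx=4.5,fy=4.5,interpolation=3))
print(proj(f,[(522.5,74.5,188),(449.5,100.5,181),(449.5,100.5,150),(p[0],p[1]+15,p[2]-166),(p[0],p[1]-15,p[2]-166)]).tolist(), goto((449.5,100.5,320)))
```

```text
[449.3 100.3 400.6] 0.3407295349035823 [[-1.0, -0.001, 0.001], [-0.001, 1.0, -0.0], [-0.001, -0.0, -1.0]] [ 0.3 -0.1  0.2]
[[335.3138029093554, 227.82093974367547], [301.4677696751081, 226.56079455987776], [301.72272618779715, 238.3077118136045], [300.3772982221515, 202.28724801117053], [301.48594745440704, 208.53352848652128]] [-0.   0.   8.1]
```

View pics/s3c.png

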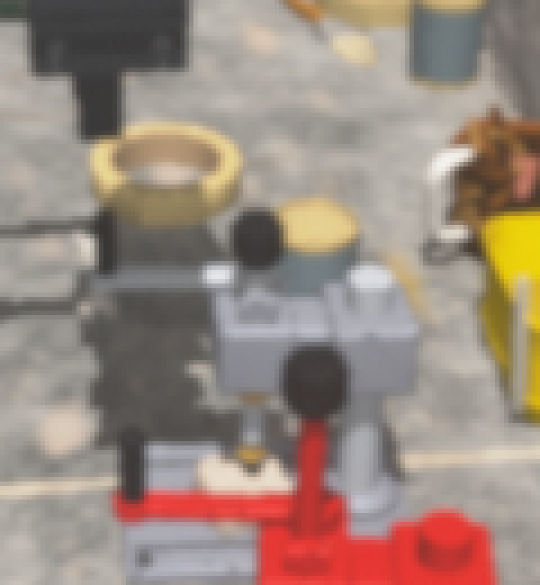

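The side view shows the foot down on the cast at about (336,281), the knob at (337,233), and the fingers straight above the post, with both near column 303. I'll descend round the post.

>>> {"name": "servo_tool", "arguments": {"moves": [0,0,2.5,0,0,0,0,0,4.5,0,0,0,0,0,5.8,0,0,0,0,0,6.8,0,0,0,0,0,7.6,0,0,0,0,0,8,0,0,0,0,0,8,0,0,0]}}

```text
time_s: 11.78
ee_pos: [449.4, 100.2, 320.1]
ee_rot: [-0.0, -0.0, 1.0, -0.0]
wrist_force: [0.3, 0.0, 0.2]
width: 0.34
grasp_force: 0.0
```

Run:
```python
from h import *
np.set_printoptions(precision=2,suppress=True)
p,q,o=tool();print(p,o["wrist_force"],o["joint_positions"])
# arc: gripper centre follows arc about pivot, tool frame at start; turn +deg about tool z
O=np.array([522.7,74.5]);yw=-0.04;c,s=np.cos(yw),np.sin(yw);M=np.array([[c,-s],[s,c]])
piv=O+M@[0,20];rel=p[:2]-piv;print(piv,rel,np.hypot(*rel))
th0=np.arctan2(rel[1],-rel[0])
for d in range(0,96,8):
    a=th0+np.radians(d); P=piv+75*np.array([-np.cos(a),np.sin(a)])
    print(d,round(a+yw,3),q.inv().apply(np.append(P-p[:2],0))/10)
```

```text
[449.38 100.22 320.09] [0.3  0.04 0.19] [ 0.17 -0.08  2.14 -0.    1.08 -1.41]
[523.5   94.48] [-74.12   5.73] 74.34322288860231
0 0.037 [0.07 0.01 0.  ]
8 0.177 [-0.09  1.04 -0.  ]
16 0.316 [-0.38  2.04 -0.  ]
24 0.456 [-0.82  3.   -0.  ]
32 0.596 [-1.38  3.88 -0.  ]
40 0.735 [-2.06  4.68 -0.  ]
48 0.875 [-2.84  5.37 -0.  ]
56 1.015 [-3.71  5.95 -0.  ]
64 1.154 [-4.66  6.4  -0.  ]
72 1.294 [-5.66  6.71 -0.  ]
80 1.433 [-6.69  6.89 -0.  ]
88 1.573 [-7.73  6.92 -0.  ]
```

>>> {"name": "servo_tool", "arguments": {"moves": [0,0.5,0,0,0,4,-0.1,1.05,0,0,0,8,-0.22,1.55,0,0,0,12,-0.4,2.05,0,0,0,16,-0.6,2.5,0,0,0,20,-0.8,3,0,0,0,24,-1.1,3.45,0,0,0,28,-1.4,3.9,0,0,0,32,-1.7,4.3,0,0,0,36,-2.05,4.7,0,0,0,40,-2.45,5.05,0,0,0,44,-2.85,5.4,0,0,0,48,-3.3,5.7,0,0,0,52,-3.7,5.95,0,0,0,56,-4.2,6.2,0,0,0,60,-4.65,6.4,0,0,0,64,-4.65,6.4,0,0,0,64]}}

```text
time_s: 13.9
ee_pos: [496.0, 164.4, 320.5]
ee_rot: [0.0, 0.529, 0.848, 0.0]
wrist_force: [-0.4, 0.4, 1.0]
width: 0.339
grasp_force: 0.1
```

Run:
```python
from h import *
np.set_printoptions(precision=2,suppress=True)
p,q,o=tool();print(p,o["wrist_force"],o["joint_positions"],q.as_matrix())
piv=np.array([523.5,94.5]);rel=p[:2]-piv
th0=np.arctan2(rel[1],-rel[0]);print(th0-.04,np.hypot(*rel))
for d in range(0,29,4):
    a=th0+np.radians(d); P=piv+75*np.array([-np.cos(a),np.sin(a)])
    print(d,round(a-.04,3),q.inv().apply(np.append(P-p[:2],0))/10)
f=grab_frame("side");g=grab_frame("top")
cv2.imwrite("pics/s4c.png",np.hstack([cv2.resize(x["color"][a:a+130,b:b+110,::-1],None,fx=3.5,fy=3.5,interpolation=3) for x,a,b in((f,180,280),(g,170,220))]))
```

```text
[495.97 164.39 320.46] [-0.37  0.36  1.04] [ 0.27  0.05  2.02  0.    1.08 -0.18] [[-0.44  0.9   0.  ]
 [ 0.9   0.44  0.  ]
 [-0.    0.   -1.  ]]
1.155581816697684 75.11709920881671
0 1.156 [-0.01 -0.   -0.  ]
4 1.225 [-0.07  0.52  0.  ]
8 1.295 [-0.17  1.03  0.  ]
12 1.365 [-0.3   1.54  0.  ]
16 1.435 [-0.47  2.04  0.  ]
20 1.505 [-0.67  2.52  0.  ]
24 1.574 [-0.9   2.99  0.  ]
28 1.644 [-1.17  3.44  0.  ]
```

View pics/s4c.png

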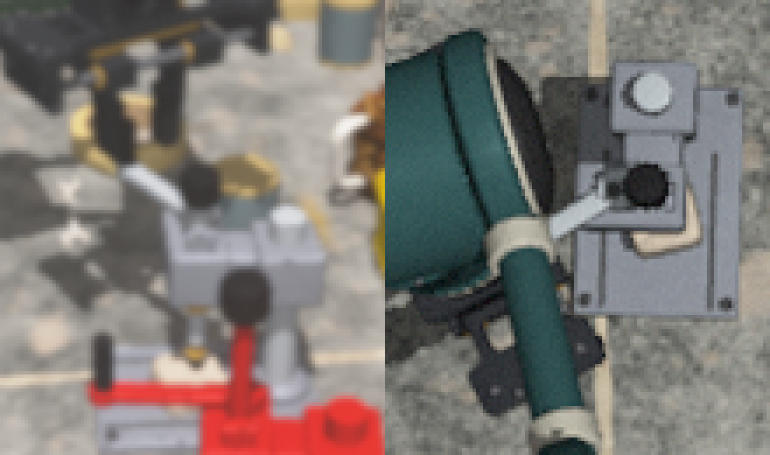

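The lever has swung to roughly 1.0 rad. It follows the trailing finger, and the foot is still on the cast. I'll continue to the stop.

>>> {"name": "servo_tool", "arguments": {"moves": [-0.05,0.25,0,0,0,2,-0.07,0.5,0,0,0,4,-0.1,0.75,0,0,0,6,-0.17,1,0,0,0,8,-0.23,1.3,0,0,0,10,-0.3,1.55,0,0,0,12,-0.38,1.8,0,0,0,14,-0.47,2.05,0,0,0,16,-0.47,2.05,0,0,0,16]}}

```text
time_s: 15.12
ee_pos: [516.6, 169.0, 320.0]
ee_rot: [0.0, 0.643, 0.766, 0.0]
wrist_force: [-1.7, 0.5, -0.3]
width: 0.336
grasp_force: 0.6
```

>>> {"name": "servo_tool", "arguments": {"moves": [-0.02,0.2,0,0,0,1.5,-0.05,0.4,0,0,0,3,-0.08,0.6,0,0,0,4,-0.08,0.6,0,0,0,4]}}

```text
time_s: 15.62
ee_pos: [522.6, 169.3, 320.1]
ee_rot: [0.0, 0.669, 0.743, 0.0]
wrist_force: [-2.0, 0.9, -0.6]
width: 0.339
grasp_force: 0.9
```

>>> {"name": "servo_tool", "arguments": {"moves": [-0.02,0.15,0,0,0,0,-0.05,0.3,0,0,0,0,-0.05,0.3,0,0,0,0]}}

```text
time_s: 16.0
ee_pos: [525.6, 169.0, 320.1]
ee_rot: [0.0, 0.669, 0.743, 0.0]
wrist_force: [-1.2, 1.1, -0.9]
width: 0.341
grasp_force: 1.0
```

>>> {"name": "servo_tool", "arguments": {"moves": [-0.02,0.15,0,0,0,0,-0.05,0.3,0,0,0,0,-0.05,0.3,0,0,0,0]}}

```text
time_s: 16.38
ee_pos: [527.2, 169.0, 319.9]
ee_rot: [-0.002, 0.669, 0.743, -0.002]
wrist_force: [-8.7, 1.7, 4.0]
width: 0.341
grasp_force: 4.1
```

>>> {"name": "servo_tool", "arguments": {"moves": [0,0.1,0,0,0,0,0,0.2,0,0,0,0,0,0.2,0,0,0,0]}}

```text
time_s: 16.75
ee_pos: [528.8, 169.2, 319.8]
ee_rot: [-0.002, 0.669, 0.743, -0.002]
wrist_force: [-10.0, 1.5, 4.6]
width: 0.371
grasp_force: 5.0
```

>>> {"name": "servo_tool", "arguments": {"moves": [0,0,0,0,0,0,0,0,0,0,0,0,0,0,0,0,0,0], "gripper": 0.66, "grip_force": 25}}

```text
time_s: 17.12
ee_pos: [528.0, 169.2, 319.7]
ee_rot: [-0.003, 0.669, 0.743, -0.003]
wrist_force: [-12.8, 1.9, 7.9]
width: 0.342
grasp_force: 6.6
```

>>> {"name": "servo_tool", "arguments": {"moves": [0,0.1,0,0,0,0,0,0.2,0,0,0,0,0,0.2,0,0,0,0]}}

```text
time_s: 17.5
ee_pos: [528.9, 169.3, 319.5]
ee_rot: [-0.004, 0.669, 0.743, -0.005]
wrist_force: [-19.3, 0.5, 10.7]
width: 0.339
grasp_force: 9.2
```

>>> {"name": "servo_tool", "arguments": {"moves": [0,-0.5,0,0,0,0,0,-1.1,0,0,0,0,0,-1.2,0,0,0,0,0,-1.2,-1,0,0,0,0,-1.2,-3,0,0,0,0,-1.2,-6,0,0,0,0,-1.2,-10,0,0,0,6,-1.2,-12,0,0,0,11,-1.2,-12,0,0,0,11,-1.2,-12,0,0,0]}}

```text
time_s: 18.75
ee_pos: [508.8, 280.1, 441.5]
ee_rot: [0.0, 0.668, 0.745, 0.001]
wrist_force: [0.0, -0.3, 0.5]
width: 0.339
grasp_force: 0.0
```

Run:
```python
from h import *
np.set_printoptions(precision=2,suppress=True)
p,q,o=tool();print(p,o["wrist_force"])
f=grab_frame("side");g=grab_frame("top")
cv2.imwrite("pics/s5c.png",np.hstack([cv2.resize(x["color"][a:a+130,b:b+110,::-1],None,fx=3.5,fy=3.5,interpolation=3) for x,a,b in((f,180,280),(g,170,220))]))
```

```text
[508.81 280.13 441.52] [ 0.01 -0.33  0.47]
```

View pics/s5c.png

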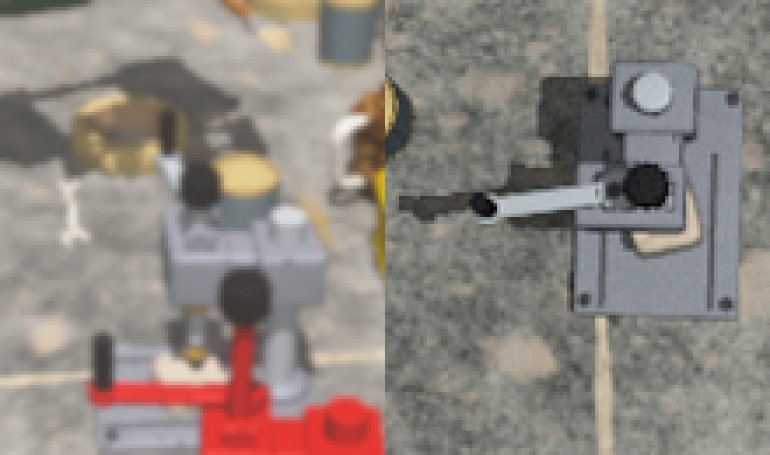

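The top view shows the post at about (248.6,228.6), with the lever nearly along +y and the cast unmoved. The side view shows the foot still on the cast. I'll compute the angle.

Run:
```python
from h import *
g=grab_frame("top")
im=g["color"][218:240,238:262].max(2); n,l,s,c=cv2.connectedComponentsWithStats((im<40).astype(np.uint8)); print(s[1:].tolist(),(c[1:]+[238,218]).tolist())
P=atz(g,(248.6,228.6),181);d=P[:2]-[523.5,94.5];print(P,np.hypot(*d),np.arctan2(d[1],-d[0])-0.04)
H=np.array([523.5,94.5])+75*np.array([-np.cos(1.44),np.sin(1.44)]);print(H,proj(g,[(*H,181)]))
```

```text
[[6, 7, 8, 7, 29]] [[247.41379310344828, 228.17241379310346]]
[513.85652265 165.64060527 181.        ] 71.7912416242838 1.3960623989262313
[513.71822184 168.85937611] [[246.97329393 228.69828609]]
```

```bash
python3 -c "
from rig import r
print(r.job_done())"
```

```text
the job is handed in; nothing more can be done
None
```

I lowered the rod until its foot rested on the cast at an estimated 7 N, swung the lever home (about 1.40 rad measured in the top view), let go of everything and handed the job in; I could not measure the foot's contact force after locking, and no verdict was returned.

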